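Strike the round register punch

TASK

A card is waiting in the register punch with the round cap. Take the wooden mallet, raise it well clear above that cap, and with the mallet in hand knock the punch down with a brisk blow until it is fully home, then let it spring back up. Leave the punch with the oblong cap alone, and stand the mallet back on its head where you found it.

Things in the scene. Friction and masses are not known exactly. Their poses are not given: they have to be found in the camera images.
- mallet_head (a point): Centre of the head of a wooden mallet (about 0.4 kg) standing on one rubber striking face. Head 60 (x) by 50 (y) by 90 mm (z, up): the striking faces lie 45 mm below and above this point. The handle leaves it level along -x, at this height: a bar 22 mm wide (y), 28 mm high, from 30 to 180 mm out. Balances 11 mm out; a firm grip on the handle 60 mm out serves the blow.
- round_cap (a point): Centre of the top face of the sprung punch with a round cap, a plain steel disc 42 mm across, 12 mm thick, on a grey C-frame stand fixed to the table (base 120 by 80 mm). Top 102 mm above the table at rest. A like stand with an oblong cap may be on either side of it, 165 mm or more away; nothing within 100 mm of the caps is taller than they are.
- round_punch (a joint): How far the round-capped punch is pressed down, in m: 0 sprung up (at rest), 0.020 fully home against its stop. It slides straight down, takes about 3 N to start and 7 N to hold home; its spring brings it back up when the mallet is lifted. A blow at 0.1 to 0.3 m/s from some 40 mm above is brisk enough.
- oblong_punch (a joint): The same for the punch to leave alone: alike, but its cap is an oblong steel bar 64 mm by 22 mm.

How it is judged:
On the way, in this order (a step that is already met when the one before it is completed fails the run):
1. the mallet is raised over the round cap, its lower face at least 15 mm above it and its head centred within 30 mm (z of mallet_head in the frame of round_cap above 0.06 m and horizontal distance between mallet_head and round_cap below 0.03 m), for 0.02 s.
2. the mallet comes down on the round cap at more than 30 mm/s (a blow, not a slow push), seen within the last 15 mm above the cap or the first 15 mm of the punch's stroke (z of mallet_head in the frame of round_cap below 0.06 m and horizontal distance between mallet_head and round_cap below 0.03 m and linear speed of mallet above 0.03 m/s and value of joint round_punch below 0.0155 m).
3. the round punch is home (at least 16 mm of its 20 mm) under the held mallet (value of joint round_punch above 0.016 m and contact force between mallet and round_punch above 0.5 N and contact force between the fingers and mallet above 0.5 N).
At the end, for the whole second after the job is handed in: The round punch has sprung back up (within 3 mm), and the mallet stands at rest on its head (within 10 degrees of upright, on the table), its head within 50 mm of where it stood at the start (value of joint round_punch below 0.003 m and distance of mallet_head from where it was at the start of the episode below 0.05 m and angle between mallet_head's own z axis and vertical below 0.17 rad and height (world z) of mallet_head below 0.06 m and linear speed of mallet below 0.02 m/s); the robot touches nothing.
It fails at once if the oblong punch is pressed by more than 4 mm (value of joint oblong_punch above 0.004 m).
It also fails if it takes over 42 s, if anything falls off the work surface, if the arm or the gripper's body presses on something with over 40 N, if the wrist force passes 120 N, or if a joint passes its speed limit or range.

ROBOT

A 6-joint arm with a two-finger parallel gripper is mounted at the origin on the work surface. World frame = base frame: x ahead of the robot, y to its left, z up, the work surface at z = 0. Lengths are in m, angles in rad, forces in N, time in s.
With the tool pointing down it reaches from about 0.35 to 0.975 m from the base axis. Payload 4.9 kg.
Tool frame: the origin (TCP) lies midway between the tips of the shut fingers; the grasp point (between the pads) lies 19 mm behind it; z points along the fingers, y is the line along which they close (so a half turn about z gives the same grasp; the last joint's range is limited). The gripper opens to 85 mm and grips with 20 to 120 N. Pads are 22 mm wide; open, the fingers measure 114 mm over their backs; the gripper's body (76 mm by 85 mm) begins 54 mm behind the grasp point. The pads swing forward as they close: fully open they stand 13 mm farther back than shut.
Start: joints at [-1.366, 0.053, 1.613, -0, 1.476, -0.119], TCP at [0.199, -0.593, 0.231] pointing down, gripper open.
Joint ranges: [-3.01, 3.01], [-1.01, 2.22], [0.06, 2.58], [-1.02, 4.17], [0.09, 2.62], [-3.14, 3.14]. Speed limits (rad/s): [2.57, 2.57, 3.14, 3.14, 3.14, 3.14].

INTERFACE

Orientations are given as a unit quaternion [w, x, y, z].
In Python, from plant import * gives the robot as it stands.
- The arm moves only by the tool jog_arm, never from a script. Its argument "targets" is a list of rows, each a list of 3 entries, a list of its own where there are three numbers: the shift along the tool's x, y, z in units of 25 mm (1.0 is 25 mm), then the turn, a rotation vector about the tool's x, y, z in units of 8 degrees (1.0 is 8 degrees), then the opening in per cent of the stroke, from 0 (shut) to 100 (fully open). A call has 1 to 8 rows; each row is the pose to reach, as a shift and turn from the pose commanded when the call began, along the tool's axes at that moment; what a row does not reach only later rows make up. A row lasts 1/8 s, in which the tool goes at most 62.5 mm and 10.7 degrees, less where a joint would pass 70% of its speed; a pose out of reach is approached as far as the arm can. A call with a gripper value outside its range is refused whole. The fingers move at their own pace and stop on an object; the grip force is fixed at half the most. Time passes only in rows, so rows that repeat a pose let the fingers close. It gives the time, the measured TCP pose, the force, the opening and the grip force at its end, in the units of the state.
- state(): the state, without advancing time (a new reading comes with each control period).
- grab_frame(name): name is "side" or "top" or "wrist"; returns (picture, depth): 384x512x3 uint8, red, green, blue; 384x512 float32, m along the optical axis (not along the pixel's ray), 0 where there is no reading.
- camera_params(name): a dict with "fovy" (degrees; the focal length in pixels is half the picture's height over the tangent of half this angle, whatever the lens; pixels are square), "cx", "cy" (the principal point, pixels), "rvec" (rotation vector, rad) and "tvec" (3), from world to camera coordinates, as OpenCV has them; the wrist camera has in their place "hand_eye" (4x4, takes a point from camera to tool coordinates, whose origin is the TCP and whose axes are the flange's). Camera axes: x right, y down, z forward; pixel columns grow to the right and rows downward; lengths in m; the calibration is good to about 2 mm. A picture is of the moment at which its call begins: read the wrist's pose just before it. camera_params takes no time and is no camera call.
- job_done(): hands the job in; it is judged then, once.
The state is a dict: "time": time; "joint_pos": joint angles; "joint_vel": joint speeds; "joint_efforts": joint torques, N m; "tool_pos": TCP position; "tool_rot": TCP orientation; "contact_force": force on the tool from outside, world axes, zero at the start; "ft_torque": the same for the moment, N m; "gripper_width": opening from 0.0 (shut) to 1.0 (fully open); "grasp_force": force on a finger pad.
Only numpy, scipy, OpenCV 4.12 (cv2) and the standard library are available. Lean on these libraries where they do the work, as an engineer would, in place of code of your own. Each camera call takes 0.05 s, during which the arm holds its last target. There are 200 camera calls.

## Working session

There is one attempt and no reset: what is moved stays moved. The work goes in short steps, Python scripts to look and compute and a tool call to move; the robot and the scene stay as the last step left them, time stands still between calls to the robot, and variables do not carry over. Pictures are saved under pics/ and viewed, at most 10 in all, crops included, and the job is handed in when it is done.

Besides the shell and the picture viewer there is one more tool, called after ">>>" as name(argument=value, ...) on one line, values as JSON. jog_arm: Moves the arm, as the interface text tells. Its arguments: {"type":"object","properties":{"targets":{"type":"array"}},"required":["targets"]}

```bash
mkdir -p pics; cat > h.py <<'E'
from plant import *
import numpy as np, cv2
from scipy.spatial.transform import Rotation as R
def cloud(name):
    p=camera_params(name)
    s=state()
    img,d=grab_frame(name)
    f=192/np.tan(np.radians(p["fovy"])/2)
    v,u=np.mgrid[:384,:512]
    P=np.dstack([(u-p["cx"])/f*d,(v-p["cy"])/f*d,d])
    if "hand_eye" in p:
        H=np.array(p["hand_eye"]); q=s["tool_rot"]
        P=P@H[:3,:3].T+H[:3,3]
        P=P@R.from_quat([q[1],q[2],q[3],q[0]]).as_matrix().T+np.array(s["tool_pos"])
    else:
        M=R.from_rotvec(np.ravel(p["rvec"])).as_matrix()
        P=(P-np.ravel(p["tvec"]))@M
    P[d==0]=np.nan
    return img,d,P
E
python3 - <<'E'
from h import *
s=state();print(s)
for n in("top","side"):
    img,d,P=cloud(n); cv2.imwrite(f"pics/{n}1.png",img[...,::-1]); np.save(f"{n}1.npy",P)
    print(n,camera_params(n),np.nanmin(P,(0,1)),np.nanmax(P,(0,1)))
E
```

```text
{'time': 0.0, 'joint_pos': array([-1.36600457e+00,  5.33669814e-02,  1.61431240e+00,  1.03960942e-05,
        1.47599730e+00, -1.19015721e-01]), 'joint_vel': array([ 0.00072979, -0.00133956,  0.000771  ,  0.00011675,  0.00135571,
       -0.00084838]), 'joint_efforts': array([-8.32639271e-04, -3.93689203e+01, -3.70174742e+01, -2.31096192e-04,
        7.30016400e-03, -1.57511363e-05]), 'tool_pos': array([ 0.19872636, -0.59190015,  0.23004575]), 'tool_rot': array([-1.04127747e-03,  9.86921739e-01,  1.61196762e-01, -3.95067745e-05]), 'contact_force': array([-0.02430235,  0.17894829, -0.29522962]), 'ft_torque': array([-0.01261963, -0.00897521, -0.06001397]), 'grasp_force': 0.0, 'gripper_width': 1.0024626616772403}
top {'fovy': 51.12103466631146, 'cx': 255.68433450061525, 'cy': 192.9949796316133, 'rvec': array([ 2.17902827, -2.20569504,  0.08260324]), 'tvec': array([0.04485471, 0.55365213, 1.13083893])} [-0.25966892 -1.25181902 -0.7701995 ] [1.57337273 1.27750055 0.54410507]
side {'fovy': 43.52028257685459, 'cx': 248.64714058633197, 'cy': 193.8832232332644, 'rvec': array([ 0.95031203, -2.5297767 ,  1.01174998]), 'tvec': array([0.47596216, 0.31256356, 0.99007932])} [-0.075133   -2.41381732 -0.77139337] [2.1194008  0.68764453 0.69165256]
```

View pics/top1.png

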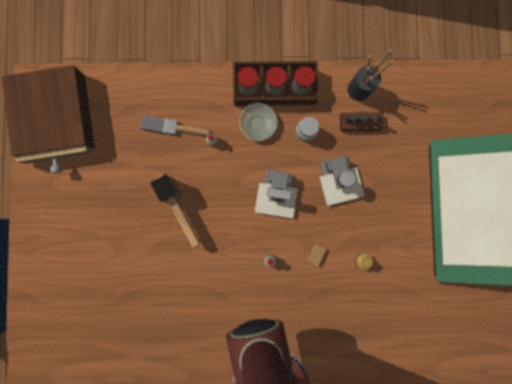

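Top view: mallet with its black head at about (164,188) and its handle running to (197,243). The stands are at (277,195), oblong bar cap, and (343,183), round cap. A fit from depth comes next.

```bash
python3 - <<'E'
from h import *
P=np.load("top1.npy"); img=cv2.imread("pics/top1.png")
def reg(u0,u1,v0,v1): return P[v0:v1,u0:u1],img[v0:v1,u0:u1]
Z=P[...,2]
print("table",np.nanmedian(Z[255:300,100:220]))
for nm,b in dict(mal=(140,210,165,255),rnd=(315,370,150,210),obl=(250,305,165,222)).items():
    p,_=reg(*b); z=p[...,2]
    print(nm,np.histogram(z[np.isfinite(z)],bins=np.arange(-.01,.15,.01)))
    for lo,hi in ((.03,.075),(.08,.098),(.096,.115)):
        m=(z>lo)&(z<hi); n,l,st,c=cv2.connectedComponentsWithStats(m.astype(np.uint8))
        for i in range(1,n):
            if st[i,4]>30:
                q=p[l==i]; r=cv2.minAreaRect(q[:,:2].astype(np.float32)*1000)
                print(lo,hi,st[i],c[i]+[b[0],b[2]],q.mean(0).round(4),np.round(r[0],1),np.round(r[1],1),round(r[2],1))
a=cv2.resize(img[140:260,140:380],(800,400),interpolation=cv2.INTER_CUBIC)
cv2.imwrite("pics/c1.png",a)
E
```

```text
table 0.0015649217169804272
mal (array([1287, 3950,   11,   11,   28,   38,  245,  253,   17,  104,  334,
          0,    0,    0,    0]), array([-0.01,  0.  ,  0.01,  0.02,  0.03,  0.04,  0.05,  0.06,  0.07,
        0.08,  0.09,  0.1 ,  0.11,  0.12,  0.13,  0.14]))
0.03 0.075 [ 22  10  38  72 565] [181.94159292 217.02477876] [0.488  0.242  0.0579] [500.8 256.7] [207.4  47.9] 22.7
0.08 0.098 [ 10   8  27  29 438] [162.68721461 186.99771689] [0.5684 0.2875 0.0912] [568.9 288.5] [60.1 50.5] 28.7
rnd (array([ 482, 1290,  443,  462,    8,   25,  251,  129,    0,    0,   25,
        169,    0,    0,    0]), array([-0.01,  0.  ,  0.01,  0.02,  0.03,  0.04,  0.05,  0.06,  0.07,
        0.08,  0.09,  0.1 ,  0.11,  0.12,  0.13,  0.14]))
0.03 0.075 [ 11   6  24  33 411] [337.70559611 167.96350365] [ 0.6186 -0.1904  0.0574] [ 608.6 -199.4] [85.  59.9] 15.2
0.096 0.115 [ 24  21  16  15 193] [346.51813472 177.96373057] [ 0.5858 -0.2034  0.1027] [ 585.7 -204.2] [40.1 37.7] 88.3
obl (array([ 443, 1156,  437,  467,    0,   22,  239,  152,    2,    1,   15,
        187,    0,    0,    0]), array([-0.01,  0.  ,  0.01,  0.02,  0.03,  0.04,  0.05,  0.06,  0.07,
        0.08,  0.09,  0.1 ,  0.11,  0.12,  0.13,  0.14]))
0.03 0.075 [ 19   5  22  20 348] [279.1954023  179.12356322] [ 0.5893 -0.0271  0.0581] [587.6 -27.2] [59.8 50.8] 79.7
0.03 0.075 [19 31 16  7 66] [276.27272727 198.98484848] [ 0.5341 -0.0179  0.0616] [534.2 -18.4] [42.9 11.1] 80.1
0.096 0.115 [ 16  22  25  12 201] [277.98507463 192.80099502] [ 0.5484 -0.0202  0.1031] [548.5 -20.3] [63.7 22. ] 81.0
```

View pics/c1.png

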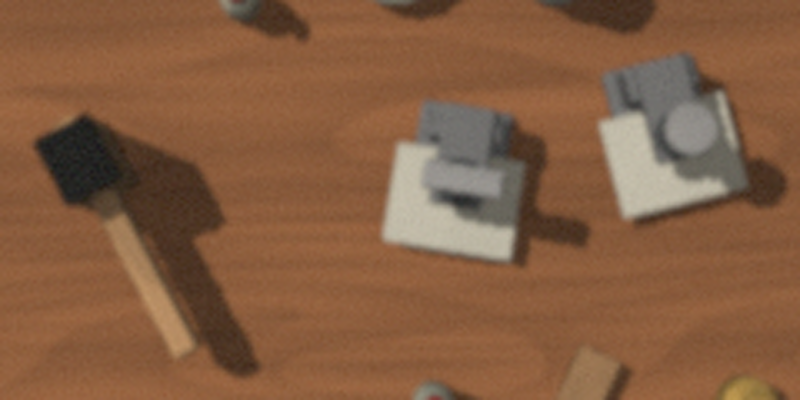

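View pics/side1.png

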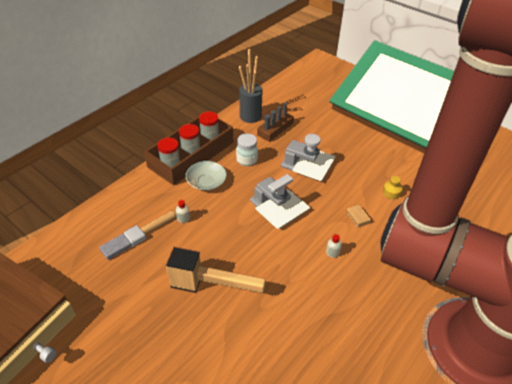

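Head top is at about (0.5685, 0.288), round cap at (0.5855, -0.204). Next: the handle fit and the move numbers.

```bash
cat >> h.py <<'E'
def go(p,yaw,pose=None):
    "units of shift and turn from the current pose to TCP p, tool down, tool x at yaw (rad)"
    s=state(); q=s["tool_rot"]; A=R.from_quat([q[1],q[2],q[3],q[0]])
    c,n=np.cos(yaw),np.sin(yaw)
    B=R.from_matrix(np.array([[c,n,0],[n,-c,0],[0,0,-1.]]))
    print("shift",(A.inv().apply(np.array(p)-s["tool_pos"])/.025).round(2),"turn",(np.degrees((A.inv()*B).as_rotvec())/8).round(2))
E
python3 - <<'E'
from h import *
P=np.load("top1.npy")[165:255,140:210]; z=P[...,2]
q=P[(z>.052)&(z<.066)]; h=np.array([.5685,.288])
q=q[:,:2][np.linalg.norm(q[:,:2]-h,axis=1)>.05]
vx,vy,x,y=cv2.fitLine(q.astype(np.float32),cv2.DIST_HUBER,0,1e-3,1e-3).ravel()
yaw=np.arctan2(vy,vx); yaw=(yaw+np.pi/2)%np.pi-np.pi/2
e=np.array([np.cos(yaw),np.sin(yaw)]); t=(q-h)@e
print("yaw",yaw,"along",t.min(),t.max(),"line offset at head",np.cross(e,h-[x,y]),cv2.minAreaRect(q.astype(np.float32)*1000))
g=h-.06*e; print(g)
go([.45,-.2,.25],yaw); go([*g,.15],yaw)
E
```

```text
yaw 0.4857241 along -0.17899281261070885 -0.04998854035847931 line offset at head 0.00044616044006445116 ((467.2190246582031, 234.6119842529297), (129.0129852294922, 22.461462020874023), 27.86536407470703)
[0.51543977 0.25998907]
shift [ 14.52 -11.67  -0.77] turn [-0.01 -0.   -1.16]
shift [ 22.85 -28.27   3.27] turn [-0.01 -0.   -1.16]<stdin>:8: DeprecationWarning: Arrays of 2-dimensional vectors are deprecated. Use arrays of 3-dimensional vectors instead. (deprecated in NumPy 2.0)
```

>>> jog_arm(targets=[[[14.5, -11.7, -0.8], [0, 0, -1.16], 100], [[14.5, -11.7, -0.8], [0, 0, -1.16], 100], [[14.5, -11.7, -0.8], [0, 0, -1.16], 100], [[14.5, -11.7, -0.8], [0, 0, -1.16], 100], [[14.5, -11.7, -0.8], [0, 0, -1.16], 100], [[14.5, -11.7, -0.8], [0, 0, -1.16], 100], [[14.5, -11.7, -0.8], [0, 0, -1.16], 100], [[14.5, -11.7, -0.8], [0, 0, -1.16], 100]])

```text
time: 1.1
tool_pos: [0.4504, -0.1971, 0.2511]
tool_rot: [-0.0, 0.97, 0.242, 0.0]
contact_force: [0.3, -0.2, -0.2]
gripper_width: 1.001
grasp_force: 0.0
```

```bash
python3 -c "
from h import *
s=state();print(s['time'],s['tool_pos'],s['joint_pos'])
go([.5155,.26,.15],.4857)"
```

```text
1.1 [ 0.45035982 -0.19712586  0.25110944] [-5.64347288e-01 -2.85852656e-01  1.89083151e+00  4.37961417e-04
  1.53688930e+00  5.17509077e-01]
shift [ 10.89 -14.92   4.05] turn [-0.   -0.    0.02]
```

>>> jog_arm(targets=[[[10.9, -14.9, 4.0], [0, 0, 0], 100], [[10.9, -14.9, 4.0], [0, 0, 0], 100], [[10.9, -14.9, 4.0], [0, 0, 0], 100], [[10.9, -14.9, 4.0], [0, 0, 0], 100], [[10.9, -14.9, 4.0], [0, 0, 0], 100], [[10.9, -14.9, 4.0], [0, 0, 0], 100], [[10.9, -14.9, 4.0], [0, 0, 0], 100], [[10.9, -14.9, 4.0], [0, 0, 0], 100]])

```text
time: 2.1
tool_pos: [0.5156, 0.2593, 0.1498]
tool_rot: [-0.0, 0.97, 0.242, -0.001]
contact_force: [0.5, -0.0, 0.1]
gripper_width: 0.996
grasp_force: 0.0
```

```bash
python3 -c "
from h import *
img,d,P=cloud('wrist');cv2.imwrite('pics/w1.png',img[...,::-1]);np.save('w1.npy',P)
s=state();print(s['time'],s['tool_pos'],s['joint_pos'])
go([.5155,.26,.026],.4857)"
```

```text
2.15 [0.51535079 0.26169655 0.14899523] [0.33984692 0.00733919 1.79988387 0.00272409 1.33629003 1.42040797]
shift [-0.02  0.08  4.92] turn [-0.02  0.01  0.03]
```

View pics/w1.png

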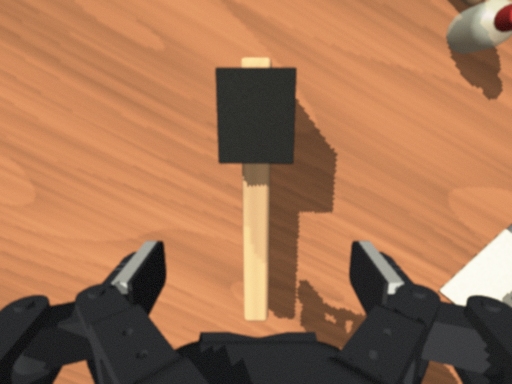

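The wrist view shows the head at (217–296, 68–163) and the handle straight and centred between the fingers at column 256. I'm descending and closing.

>>> jog_arm(targets=[[[0, 0, 1.6], [0, 0, 0], 100], [[0, 0, 3.2], [0, 0, 0], 100], [[0, 0, 4.3], [0, 0, 0], 100], [[0, 0, 4.9], [0, 0, 0], 100], [[0, 0, 4.9], [0, 0, 0], 60], [[0, 0, 4.9], [0, 0, 0], 0], [[0, 0, 4.9], [0, 0, 0], 0], [[0, 0, 4.9], [0, 0, 0], 0]])

```text
time: 3.15
tool_pos: [0.5172, 0.2574, 0.0304]
tool_rot: [-0.0, 0.971, 0.241, 0.001]
contact_force: [-2.8, 1.3, 4.6]
gripper_width: 0.246
grasp_force: 59.9
```

>>> jog_arm(targets=[[[0, 0, 0], [0, 0, 0], 0], [[0, 0, 0], [0, 0, 0], 0], [[0, 0, 0], [0, 0, 0], 0], [[0, 0, 0], [0, 0, 0], 0]])

```text
time: 3.65
tool_pos: [0.5171, 0.2574, 0.0303]
tool_rot: [-0.0, 0.971, 0.241, 0.001]
contact_force: [-3.6, 0.2, 5.4]
gripper_width: 0.247
grasp_force: 60.0
```

```bash
python3 -c "
from h import *
s=state();print(s['time'],s['tool_pos'])
go([.5155,.26,.23],.4857)"
```

```text
3.65 [0.51713409 0.2574149  0.03032521]
shift [ 0.   -0.12 -7.99] turn [-0.   -0.01  0.  ]
```

>>> jog_arm(targets=[[[0, 0, -1], [0, 0, 0], 0], [[0, 0, -2.5], [0, 0, 0], 0], [[0, 0, -4.5], [0, 0, 0], 0], [[0, 0, -6.5], [0, 0, 0], 0], [[0, 0, -7.5], [0, 0, 0], 0], [[0, 0, -8], [0, 0, 0], 0], [[0, 0, -8], [0, 0, 0], 0]])

```text
time: 4.53
tool_pos: [0.5162, 0.2566, 0.2281]
tool_rot: [0.0, 0.971, 0.24, -0.0]
contact_force: [-1.1, 0.3, -5.9]
gripper_width: 0.249
grasp_force: 59.8
```

```bash
python3 - <<'E'
from h import *
s=state();print(s['time'],s['tool_pos'],s['contact_force'],s['ft_torque'])
img,d,P=cloud('wrist');cv2.imwrite('pics/w2.png',img[...,::-1]);np.save('w2.npy',P)
T=s['tool_pos']; yaw=.4857
m=(img.max(2)<70)&np.isfinite(P[...,2])
L=P-T; e=np.array([np.cos(yaw),np.sin(yaw)]); t=L[...,0]*e[0]+L[...,1]*e[1]; n=-L[...,0]*e[1]+L[...,1]*e[0]
k=m&(t>.015)&(t<.12)&(abs(n)<.04)&(abs(L[...,2]-.064)<.03)
X=np.c_[t[k],n[k],np.ones(k.sum())]; c=np.linalg.lstsq(X,L[...,2][k],rcond=None)[0]
print(k.sum(),"slopes deg",np.degrees(c[:2]),"t",np.percentile(t[k],[1,50,99]),"n",np.percentile(n[k],[1,50,99]),"dz top",np.median(L[...,2][k]))
h=np.array([.5855,-.2038])
go([*(h-.06*e),.22],yaw)
E
```

```text
4.525 [0.51622208 0.25657617 0.22811206] [-1.05218593  0.28983812 -5.88336128] [-0.1235586   0.19201438  0.01693417]
15315 slopes deg [-19.36943175   1.98294961] t [0.01597148 0.04412275 0.08917528] n [-0.02207791 -0.0067517   0.02515953] dz top 0.060272229340882166
shift [-8.52 17.58  0.3 ] turn [-0.    0.02  0.  ]
```

View pics/w2.png

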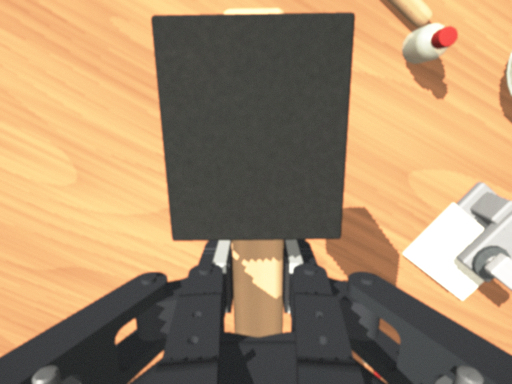

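The head fills (155–353, 14–238) and narrows towards the bottom, so it may be pitched. I'll refit on the head pixels only.

```bash
python3 - <<'E'
from h import *
P=np.load('w2.npy'); T=np.array([.5162,.2566,.2281]); yaw=.4857
L=P-T; e=np.array([np.cos(yaw),np.sin(yaw)]); t=L[...,0]*e[0]+L[...,1]*e[1]; n=-L[...,0]*e[1]+L[...,1]*e[0]
for r in (20,80,150,200,230): print(r,t[r,255],L[r,255,2])
s=np.s_[25:228,178:332]
X=np.c_[t[s].ravel(),n[s].ravel(),np.ones(t[s].size)];z=L[...,2][s].ravel();g=np.isfinite(z)
c=np.linalg.lstsq(X[g],z[g],rcond=None)[0];print(np.degrees(np.arctan(c[:2])),np.nanmedian(z),n[120,[160,348]],t[[17,236],255])
E
```

```text
20 0.08857912630571049 0.05959617006919091
80 0.07485070000244784 0.05988944380444902
150 0.056900642421018964 0.05864034899196416
200 0.04272887257750636 0.05908326063394634
230 0.03371663858679225 0.05950553790100335
[-0.24163922  0.05422887] 0.05965580261228423 [ 0.11481401 -0.02282078] [0.0891148  0.03221021]
```

The mallet hangs level, with its head centre 60 mm out and 15 mm above the TCP. I'm carrying it to above the round cap.

>>> jog_arm(targets=[[[-0.5, 1.0, 0], [0, 0, 0], 0], [[-1.5, 3.0, 0.1], [0, 0, 0], 0], [[-2.5, 5.2, 0.1], [0, 0, 0], 0], [[-3.5, 7.2, 0.2], [0, 0, 0], 0], [[-4.5, 9.3, 0.2], [0, 0, 0], 0], [[-5.5, 11.4, 0.3], [0, 0, 0], 0], [[-6.5, 13.4, 0.3], [0, 0, 0], 0], [[-7.5, 15.5, 0.3], [0, 0, 0], 0]])

```text
time: 5.58
tool_pos: [0.5303, -0.1748, 0.2185]
tool_rot: [-0.001, 0.971, 0.24, -0.002]
contact_force: [1.2, -0.6, -5.2]
gripper_width: 0.247
grasp_force: 59.7
```

>>> jog_arm(targets=[[[-0.6, 1.3, 0], [0, 0, 0], 0], [[-1.0, 2.1, 0], [0, 0, 0], 0], [[-1.0, 2.1, 0], [0, 0, 0], 0]])

```text
time: 5.95
tool_pos: [0.5334, -0.2322, 0.2196]
tool_rot: [-0.001, 0.971, 0.24, -0.001]
contact_force: [0.2, 0.6, -4.7]
gripper_width: 0.246
grasp_force: 59.8
```

```bash
python3 - <<'E'
from h import *
s=state();print(s['time'],s['tool_pos'],s['contact_force'],s['joint_pos'])
img,d,P=cloud('side');cv2.imwrite('pics/s2.png',img[...,::-1])
yaw=.4857;e=np.array([np.cos(yaw),np.sin(yaw)]);h=np.array([.5855,-.2038])
print(s['tool_pos'][:2]+.06*e-h)
go([*(h-.06*e),.182],yaw)
E
```

```text
5.95 [ 0.53335424 -0.23215638  0.21957949] [ 0.24209301  0.6118925  -4.73846882] [-5.38478545e-01 -4.02734660e-02  1.72594211e+00  5.89562834e-05
  1.45881214e+00  5.48166041e-01]
[ 0.00091514 -0.00034673]
shift [-0.05  0.01  1.52] turn [-0.02  0.01 -0.  ]
```

View pics/s2.png

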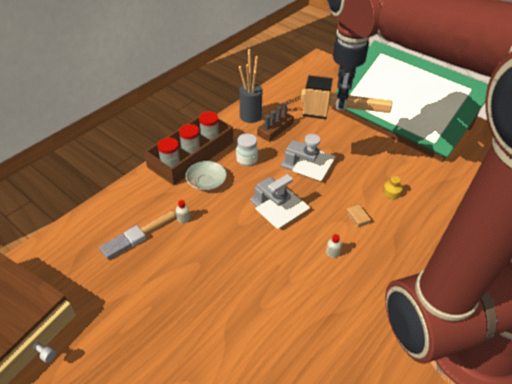

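The side view shows the head at (317,97) straight above the round cap at (312,142). Now the blow.

>>> jog_arm(targets=[[[0, 0, 0.8], [0, 0, 0], 0], [[0, 0, 1.5], [0, 0, 0], 0], [[0, 0, 1.5], [0, 0, 0], 0], [[0, 0, 2.5], [0, 0, 0], 0], [[0, 0, 3.5], [0, 0, 0], 0], [[0, 0, 4.3], [0, 0, 0], 0], [[0, 0, 4.6], [0, 0, 0], 0], [[0, 0, 4.6], [0, 0, 0], 0]])

```text
time: 7.0
tool_pos: [0.5346, -0.2323, 0.111]
tool_rot: [0.001, 0.971, 0.241, -0.0]
contact_force: [-12.0, 3.2, 15.6]
gripper_width: 0.245
grasp_force: 62.9
```

```bash
python3 - <<'E'
from h import *
yaw=.4857;e=np.array([np.cos(yaw),np.sin(yaw)])
s=state();T=s['tool_pos'];img,d,P=cloud('wrist');L=P-T
t=L[...,0]*e[0]+L[...,1]*e[1]
for r in (30,120,220): print(r,t[r,255],P[r,255,2],P[r,200,2],P[r,310,2])
print(T,s['contact_force'],s['ft_torque'])
img,d,P=cloud('side');cv2.imwrite('pics/s3.png',cv2.resize(img[60:210,220:420,::-1],(800,600),interpolation=cv2.INTER_CUBIC))
E
```

```text
30 0.08554637183870802 0.17452864734225382 0.17248043792180368 0.17371773363986293
120 0.06503836919079316 0.17312571361476192 0.17351784676794077 0.17326896787394475
220 0.03761614237184534 0.17264976086718767 0.17269501198031956 0.17281413979023494
[ 0.53463561 -0.23225968  0.11100621] [-11.98930941   3.23927468  15.58495776] [0.83711297 1.81511229 0.33067502]
```

View pics/s3.png

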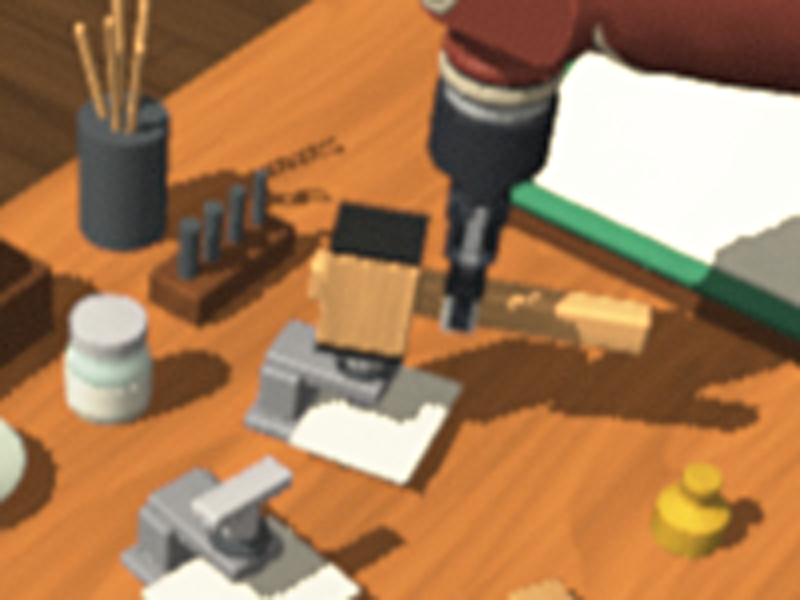

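The head sits low on the pressed cap, with its lower face at about z=0.083, so the stroke is about 19 mm and the punch is home. I'm lifting and carrying the mallet back.

>>> jog_arm(targets=[[[0, 0, -0.6], [0, 0, 0], 0], [[0, 0, -1.6], [0, 0, 0], 0], [[0, 0, -2.8], [0, 0, 0], 0], [[0, 0, -4.0], [0, 0, 0], 0], [[0, 0, -4.8], [0, 0, 0], 0], [[0, 0, -4.8], [0, 0, 0], 0]])

```text
time: 7.85
tool_pos: [0.535, -0.232, 0.2283]
tool_rot: [0.001, 0.971, 0.241, 0.001]
contact_force: [0.1, -0.8, -5.8]
gripper_width: 0.245
grasp_force: 60.1
```

```bash
python3 - <<'E'
from h import *
yaw=.4857;e=np.array([np.cos(yaw),np.sin(yaw)])
s=state();T=s['tool_pos'];img,d,P=cloud('wrist');L=P-T
t=L[...,0]*e[0]+L[...,1]*e[1]
for r in (30,120,220): print(r,t[r,255],L[r,255,2],L[r,200,2],L[r,310,2])
_,_,Q=cloud('side'); k=(np.hypot(Q[...,0]-.5855,Q[...,1]+.2038)<.018)&(Q[...,2]<.125)&(Q[...,2]>.07); print("cap z",np.percentile(Q[...,2][k],[10,50,90]),k.sum())
print(T)
go([.5165,.257,.222],yaw)
E
```

```text
30 0.08537980336804354 0.06377506467594679 0.06318271135848441 0.0620574805130748
120 0.06476984775210254 0.05991681712160385 0.062013887334064655 0.06157598089569288
220 0.03705017786631572 0.06066342662415086 0.06199164009665187 0.06094103093918518
cap z [0.07445891 0.10219774 0.10462397] 122
[ 0.53498366 -0.23201648  0.22826581]
shift [  8.52 -17.59   0.14] turn [-0.01  0.01  0.  ]
```

>>> jog_arm(targets=[[[0.5, -1.0, 0], [0, 0, 0], 0], [[1.5, -3.0, 0], [0, 0, 0], 0], [[2.5, -5.2, 0], [0, 0, 0], 0], [[3.5, -7.2, 0], [0, 0, 0], 0], [[4.5, -9.3, 0], [0, 0, 0], 0], [[5.5, -11.4, 0], [0, 0, 0], 0], [[6.5, -13.4, 0], [0, 0, 0], 0], [[7.5, -15.5, 0], [0, 0, 0], 0]])

```text
time: 8.95
tool_pos: [0.5176, 0.2002, 0.224]
tool_rot: [-0.0, 0.971, 0.24, -0.002]
contact_force: [1.6, 0.2, -5.0]
gripper_width: 0.248
grasp_force: 60.0
```

>>> jog_arm(targets=[[[0.7, -1.4, 0], [0, 0, 0], 0], [[1.0, -2.1, 0.2], [0, 0, 0], 0], [[1.0, -2.1, 1.5], [0, 0, 0], 0], [[1.0, -2.1, 3.0], [0, 0, 0], 0], [[1.0, -2.1, 4.5], [0, 0, 0], 0], [[1.0, -2.1, 5.7], [0, 0, 0], 0], [[1.0, -2.1, 6.5], [0, 0, 0], 0], [[1.0, -2.1, 6.5], [0, 0, 0], 0]])

```text
time: 9.95
tool_pos: [0.5147, 0.2558, 0.0612]
tool_rot: [0.0, 0.971, 0.24, -0.003]
contact_force: [-0.4, -0.1, -4.4]
gripper_width: 0.244
grasp_force: 59.9
```

```bash
python3 - <<'E'
from h import *
s=state();print(s['time'],s['contact_force'],s['ft_torque'],s['tool_pos'])
go([.5165,.257,.029],.4857)
E
```

```text
9.95 [-0.43882602 -0.07672777 -4.40860384] [-0.04589235  0.191204   -0.00485035] [0.51472193 0.25575053 0.06115374]
shift [ 0.09 -0.01  1.29] turn [-0.01  0.04 -0.  ]
```

>>> jog_arm(targets=[[[0, 0, 0.4], [0, 0, 0], 0], [[0, 0, 0.8], [0, 0, 0], 0], [[0, 0, 1.1], [0, 0, 0], 0], [[0, 0, 1.3], [0, 0, 0], 0], [[0, 0, 1.4], [0, 0, 0], 0], [[0, 0, 1.4], [0, 0, 0], 0]])

```text
time: 10.7
tool_pos: [0.517, 0.257, 0.0296]
tool_rot: [-0.0, 0.971, 0.241, 0.0]
contact_force: [-2.0, -0.9, -0.1]
gripper_width: 0.244
grasp_force: 60.5
```

>>> jog_arm(targets=[[[0, 0, 0], [0, 0, 0], 40], [[0, 0, 0], [0, 0, 0], 60], [[0, 0, 0], [0, 0, 0], 100], [[0, 0, 0], [0, 0, 0], 100], [[0, 0, 0], [0, 0, 0], 100], [[0, 0, 0], [0, 0, 0], 100]])

```text
time: 11.45
tool_pos: [0.5165, 0.2568, 0.0288]
tool_rot: [-0.0, 0.971, 0.241, 0.0]
contact_force: [-0.7, -0.1, 0.5]
gripper_width: 1.001
grasp_force: 0.0
```

>>> jog_arm(targets=[[[0, 0, -0.5], [0, 0, 0], 100], [[0, 0, -1.5], [0, 0, 0], 100], [[0, 0, -3], [0, 0, 0], 100], [[0, 0, -5], [0, 0, 0], 100], [[0, 0, -6], [0, 0, 0], 100], [[0, 0, -6], [0, 0, 0], 100], [[0, 0, -6], [0, 0, 0], 100]])

```text
time: 12.32
tool_pos: [0.5158, 0.2565, 0.1776]
tool_rot: [0.0, 0.971, 0.24, -0.001]
contact_force: [-0.2, -0.4, -0.4]
gripper_width: 1.002
grasp_force: 0.0
```

```bash
python3 - <<'E'
from h import *
s=state();print(s['time'],s['contact_force'],s['tool_pos'])
img,_,P=cloud('wrist');cv2.imwrite('pics/w4.png',img[...,::-1])
k=(img.max(2)<80)&(np.hypot(P[...,0]-.5685,P[...,1]-.288)<.06)&(P[...,2]>.07)&(P[...,2]<.11)
print(k.sum(),cv2.minAreaRect(P[k][:,:2].astype(np.float32)*1000),np.percentile(P[k][:,2],[2,50,98]))
_,_,Q=cloud('top'); k=(np.hypot(Q[...,0]-.5855,Q[...,1]+.2038)<.015); print("cap z",np.nanmedian(Q[...,2][k]))
E
```

```text
12.325 [-0.24780388 -0.37678516 -0.42985159] [0.51578099 0.25652264 0.17762986]
5636 ((569.8695678710938, 286.2231140136719), (59.145545959472656, 49.313358306884766), 28.574626922607422) [0.0891376  0.09054504 0.09196255]
cap z 0.10320902581633568
```

View pics/w4.png

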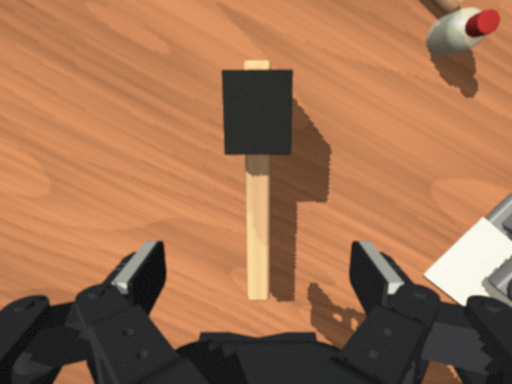

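The mallet stands upright with its head at (222–293, 70–155), within 3 mm of where it started. The gripper is clear and the cap is back up.

```bash
python3 -c "
from plant import *
print(job_done())"
```

```text
the job is handed in; nothing more can be done
None
```

The job is handed in at 12.4 s, with no verdict returned: one blow drove the round punch about 19 mm by depth measurement and it sprang back up, I kept clear of the oblong punch, and the mallet stands on its head within 3 mm of its starting spot.

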